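# Close a tongue-and-groove joint in the cam press

### The job

Join the two short tongue-and-groove boards in the bench press, whose cam lever may have been left part-turned, so that the way in is too narrow until it is swung open. Slide the loose tongued board flat off its two bearer blocks, across the gap and under the hold-down straps until it meets the end stop, without letting its front end dip into the gap; then swing the cam lever its full quarter turn so that the jaw closes the joint tight, and let go. Do not disturb the glue bottle, tape measure or sanding block standing around.

Things in the scene. Friction and masses are not known exactly. Their poses are not given: they have to be found in the camera images.
- press: Shop-made edge-joining press, fixed; all offsets in these notes are in its frame, mm. Origin on the table under the joint line; x points from jaw to fence, y is the feed direction (boards enter at the open -y end), z up. Plywood bed x -135..90, y -85..125, flat top at z 44.5, sloped nosing at the -y edge (to y -95, falling away). Beech fence: face x 45, top z 69
- end_stop (a point): Middle of the face of the wooden end stop, on the bed: y 90 of the press. The stop spans x -56..44, y 90..112, top z 63
- strap_end (a point): Free end (x -32) of the strap nearer the open end, middle of its underside. Two steel hold-down straps 24 wide, at y -45 and y 45, reach from the fence over the boards: underside z 69, top z 74, screw heads near the fence to z 80. Boards cannot be laid in from above
- jaw_face (a point): Middle of the jaw's cork-lined face, moves with it (jaw y -60..55, ends rounded, top z 64). Face at x -55.5 with the cam open, 12 mm further when closed (1.5 mm of which squeezes the cork, 14 N/mm): open, the joint can gape 10.5 mm; cam half turned, about 4.5. The jaw follows the cam both ways and cannot be pushed back by itself. Steel keepers (top z 59) flank it: x -106..-62, y -78..-65 and 60..73
- cam (a joint): Angle of the eccentric cam with its lever, rad, counterclockwise seen from above: 0 fully open, 1.571 fully closed (hard stops). It may have been left anywhere from 0 to about 1.1. Stiff: takes about 3.5 N at the knob, rising to about 5.5 N near the end with boards clamped; stays where it is left
- cam_pivot (a point): Point on the vertical axis of the cam: x -101, y 0 of the press, at the height of the middle of the lever knob (z 94)
- lever_knob (a point): Middle of the black upright knob (22 across, z 72..114, slimmer foot) at the lever's end, 95 mm from the pivot axis. Lever: flat steel bar 18 wide, z 64..72. From the pivot, in the press's frame, it points to (-0.707, +0.707) when open and (-0.707, -0.707) when closed, by way of -x. The knob can be pushed from either side and is clear of the bed's edge
- tongued_board: Loose pale board on the two bearers: body 45 wide (x), 180 long (y), 20 thick, 0.12 kg; origin mid-underside of that body. Tongue 6 thick, 7 long, mid-height along its +x edge: 52 wide overall (x -22.5..29.5). Its +y end goes in first. It enters the open press freely with its origin at x -31 (2 mm from the jaw, tongue just clear of the other board); home and clamped: x -22.5, y 0
- grooved_board: The mating board, loose, already under the straps against fence and end stop: x 0..45, y -90..90 of the press. 45 wide, 180 long, 20 thick, origin mid-underside. Its -x edge has a groove 8.5 high and 8 deep at mid-height for the tongue. Joint closed: the boards' origins are 45 mm apart along x
- near_bearer: Pale wooden offcut 140 x 45 x 45, fixed, lying across the feed nearest the press, top at z 45; its centre about 165 mm from the press's origin towards -y, so that a gap of 50 to 65 mm is left to the bed. Its own y is its length. Origin at the middle of the underside
- far_bearer: Beech block 120 x 50 x 45, fixed, parallel to the near bearer and about 110 mm farther out, top at z 45. Origin at the middle of the underside
- glue_bottle: Bystander: yellow glue bottle with a red spout, 46 x 70 x 168 tall, upright; origin at its foot. It, the tape measure and the sanding block swap places: beside the bearers on either side, and beside the lever
- tape_measure: Bystander: yellow and black tape measure, 38 x 91 x 69 tall, the one close to the press (not the one at the far right); origin at its foot
- sanding_block: Bystander: cork sanding block, 64 x 112 x 31 tall; origin at its foot

How it is judged:
On the way, in this order (a step that is already met when the one before it is completed fails the run):
1. the tongued board lies flat in the press, home against the end stop (y of tongued_board in the frame of press between -0.005 and 0.005 m and x of tongued_board in the frame of press between -0.04 and -0.015 m and angle between tongued_board's own z axis and vertical below 0.05 rad), for 0.2 s.
2. the cam is turned to closed and the joint is tight (value of joint cam above 1.45 rad and x of tongued_board in the frame of grooved_board above -0.0465 m and contact force between tongued_board and grooved_board above 3 N and angle between the y axis of tongued_board and the y axis of grooved_board, either way round below 0.02 rad), for 0.2 s.
At the end, for the whole second after the job is handed in: The tongued board lies flat in the press within 5 mm of the end stop (its origin within 5 mm of y 0), the cam stands above 1.45 rad, the joint gapes less than 1.5 mm, the boards are parallel within 0.02 rad and pressed together with more than 3 N, and all is at rest (all of step 1 and all of step 2 and linear speed of each of tongued_board, grooved_board below 0.01 m/s); the robot touches nothing.
It fails at once if the tongued board dips or tips more than 0.12 rad (angle between tongued_board's own z axis and vertical above 0.12 rad).
It fails at once if the tongued board drops off its bearers or the bed (z of tongued_board in the frame of press below 0.036 m).
It fails at once if the glue bottle, tape measure or sanding block is shifted by more than 3 cm (distance of any of glue_bottle, tape_measure, sanding_block from where it was at the start of the episode above 0.03 m).
It fails at once if the glue bottle is tipped (angle between glue_bottle's own z axis and vertical above 0.4 rad).
It also fails if it takes over 72 s, if anything falls off the work surface, if the arm or the gripper's body presses on something with over 40 N, if the wrist force passes 120 N, or if a joint passes its speed limit or range.

### The arm

A 6-joint arm with a two-finger parallel gripper is mounted at the origin on a cart in front of the work surface, level with it; the furniture and walls round the work are solid. World frame = base frame: x ahead of the robot, y to its left, z up, the work surface at z = 0. Lengths are in m, angles in rad, forces in N, time in s.
With the tool pointing down it reaches from about 0.35 to 0.85 m from the base axis. Payload 8.1 kg.
Tool frame: the origin (TCP) lies midway between the tips of the shut fingers; the grasp point (between the pads) lies 19 mm behind it; z points along the fingers, y is the line along which they close (so a half turn about z gives the same grasp; the last joint's range is limited). The gripper opens to 93 mm and grips with 3 to 60 N. Pads are 15 mm wide; open, the fingers measure 128 mm over their backs; the gripper's body (75 mm by 188 mm) begins 65 mm behind the grasp point.
Start: joints at [1.041, 0.13, 1.488, -0, 1.523, -0.085], TCP at [0.258, 0.542, 0.219] pointing down, gripper open.
Joint ranges: [-2.96, 2.96], [-0.89, 2.26], [0.02, 2.5], [-1.34, 4.48], [0, 2.73], [-2.66, 2.66]. Speed limits (rad/s): [2.39, 2.39, 2.79, 3.14, 3.14, 3.14].

### API

Orientations are given as a rotation vector (axis times angle).
In Python, from plant import read_state, read_camera, get_calibration, close_job gives the robot as it stands.
- The arm moves only by the shell command python3 -m crank 'ROWS' [FORCE]. ROWS is JSON, a list that holds one entry, the list of rows, each a list of 7 numbers: the gripper's target within -1 to 1 (fully open at 1, half-way at 0, shut at -1), then the shift along the tool's x, y, z as a fraction of full scale, then the turn, a rotation vector about the tool's x, y, z as a fraction of full scale. In form: [[[grip, x, y, z, rx, ry, rz], ...]]. A call has exactly 5 rows; each row is the pose to reach, as a shift and turn from the pose commanded when the call began, along the tool's axes at that moment; what a row does not reach only later rows make up. Full scale, the value 1, is 0.5 m for a shift and 90 degrees for a turn. A row lasts 1/8 s, in which the tool goes at most 62.5 mm and 10.7 degrees, less where a joint would pass 70% of its speed; a pose out of reach is approached as far as the arm can. A call with a number of a shift or a turn outside -1 to 1 is refused whole. A call with a gripper value outside its range is refused whole. The fingers move at their own pace and stop on an object; FORCE is the grip in N (left out, the last holds). Time passes only in rows, so rows that repeat a pose let the fingers close, or fill a call up. It gives the time, the measured TCP pose, the force, the opening and the grip force at its end, in the units of the state.
- read_state(): the state, without advancing time (a new reading comes with each control period).
- read_camera(name): name is "scene" or "top" or "wrist"; returns the picture (400x640x3 uint8, red, green, blue); there is no depth.
- get_calibration(name): a dict with "fx", "fy", "cx", "cy" (pixels), "eye" and "orientation" of the camera in the world; the wrist camera has in their place "mount" (4x4, takes a point from camera to tool coordinates, whose origin is the TCP and whose axes are the flange's). Camera axes: x right, y down, z forward; pixel columns grow to the right and rows downward; lengths in m; the calibration is good to about 2 mm. The wrist camera is an equidistant fisheye: a pixel r from the principal point sees the ray r / f radians off the axis. A picture is of the moment at which its call begins: read the wrist's pose just before it. get_calibration takes no time and is no camera call.
- close_job(): hands the job in; it is judged then, once.
The state is a dict: "t": time; "q": joint angles; "dq": joint speeds; "joint_torque": joint torques, N m; "tool_pos": TCP position; "orientation": TCP orientation; "force": force on the tool from outside, world axes, zero at the start; "wrist_torque": the same for the moment, N m; "opening": finger opening in m; "gripper_force": force on a finger pad.
Only numpy, scipy, OpenCV 4.12 (cv2) and the standard library are available. Lean on these libraries where they do the work, as an engineer would, in place of code of your own. Each camera call takes 0.05 s, during which the arm holds its last target. There are 200 camera calls.

## Working session

There is one attempt and no reset: what is moved stays moved. The work goes in short steps, Python scripts to look and compute and a shell command to move; the robot and the scene stay as the last step left them, time stands still between calls to the robot, and variables do not carry over. Pictures are saved under pics/ and viewed, at most 10 in all, crops included, and the job is handed in when it is done.

```bash
ls; mkdir -p pics; python3 - <<'E'
from plant import *
import cv2,numpy as np
for n in("scene","top"):
    im=read_camera(n); cv2.imwrite(f"pics/{n}0.png",im[:,:,::-1]); c=get_calibration(n); print(n,c)
print(get_calibration("wrist"));s=read_state();print(s)
E
```

```text
pics
scene {'fx': 470.4464930019358, 'fy': 470.4464930019358, 'cx': 318.5827275041301, 'cy': 207.3928826028833, 'eye': array([ 0.21298975, -0.61506344,  0.99307538]), 'orientation': array([-2.3405039 ,  0.59584132, -0.21600911])}
top {'fx': 442.5555155542289, 'fy': 442.5555155542289, 'cx': 318.50405009562076, 'cy': 196.90143473453637, 'eye': array([0.40061081, 0.13176609, 1.33379624]), 'orientation': array([-2.11517514,  2.17030143, -0.19515288])}
{'fx': 309.70691628693146, 'fy': 309.70691628693146, 'cx': 322.30523060853375, 'cy': 200.20386382580776, 'mount': array([[ 1.51726024e-03, -9.68231604e-01, -2.50050512e-01,
         6.99593544e-02],
       [ 9.99998468e-01,  1.25091519e-03,  1.22408186e-03,
         4.76713503e-04],
       [-8.72402763e-04, -2.50051986e-01,  9.68232019e-01,
        -1.66970382e-01],
       [ 0.00000000e+00,  0.00000000e+00,  0.00000000e+00,
         1.00000000e+00]])}
{'t': 0.1, 'q': array([ 1.04057781e+00,  1.31094401e-01,  1.48914448e+00, -5.54475582e-05,
        1.52301325e+00, -8.54015458e-02]), 'dq': array([ 0.00086763, -0.00181574, -0.00159809,  0.00114419, -0.00041202,
       -0.00014064]), 'joint_torque': array([ 1.31622379e-03, -5.61341000e+01, -4.93095160e+01,  7.70044397e-02,
        2.90964358e-02, -3.29329055e-05]), 'tool_pos': array([0.25791634, 0.54117226, 0.21770135]), 'orientation': array([-6.92867082e-01, -3.06377318e+00,  2.51018255e-03]), 'force': array([ 0.16483273, -0.23614282, -0.38941862]), 'wrist_torque': array([-0.00100881,  0.00951744,  0.02252137]), 'gripper_force': 0.0, 'opening': 0.09335718431902156}
```

View pics/scene0.png

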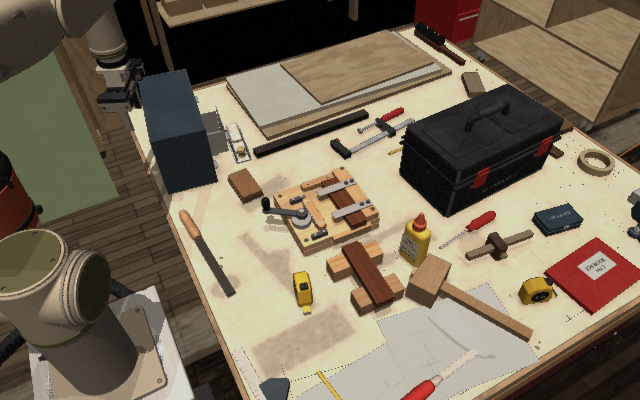

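View pics/top0.png

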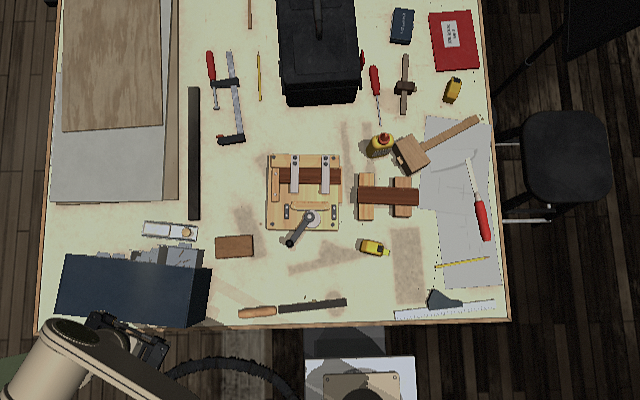

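The scene camera shows the press at about (325,210), the board on its bearers at (367,272), glue bottle at (415,240) and tape at (302,287). In the top view the lever runs from (308,217) to the knob at (290,243), the board is at (388,195), the feed direction is image-left, and the sanding block is at (234,246). I'll zoom in on the top view.

```bash
python3 - <<'E'
import cv2
a=cv2.imread("pics/top0.png")[125:275,220:430]; cv2.imwrite("pics/topz.png",cv2.resize(a,None,fx=3.8,fy=3.8,interpolation=cv2.INTER_CUBIC))
E
```

```text
(no output)
```

View pics/topz.png

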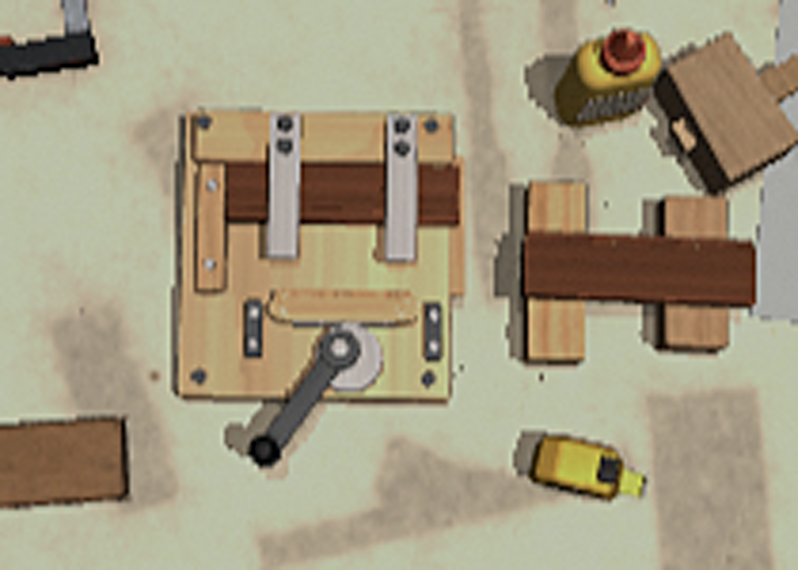

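```bash
cat > h.py <<'E'
import numpy as np
from scipy.spatial.transform import Rotation as R
from plant import *
def ray(n,u,v,z):
    c=get_calibration(n); d=R.from_rotvec(c["orientation"]).as_matrix()@np.array([(u-c["cx"])/c["fx"],(v-c["cy"])/c["fy"],1])
    return c["eye"]+d*(z-c["eye"][2])/d[2]
def tz(u,v,z): return ray("top",220+u/3.8,125+v/3.8,z/1000)
def fit(P,W):
    P=np.array(P)[:,:2]/1000;W=np.array(W)[:,:2];a=(P-P.mean(0));b=W-W.mean(0)
    th=np.arctan2((a[:,0]*b[:,1]-a[:,1]*b[:,0]).sum(),(a*b).sum()); c,s=np.cos(th),np.sin(th);M=np.array([[c,-s],[s,c]])
    t=W.mean(0)-M@P.mean(0); return M,t,th,(P@M.T+t-W)*1000
E
python3 - <<'E'
from h import *
np.set_printoptions(precision=4,suppress=True)
P=[(-32,-45,74),(-32,45,74),(-135,125,44.5),(-135,-85,44.5)]
M,t,th,r=fit(P,[tz(u,v,p[2]) for (u,v),p in zip([(401,260),(284,258),(180,397),(448,400)],P)])
print("press",t,th,"res",r)
inv=lambda w:(M.T@(w[:2]-t))*1000
k=tz(265,448,114);print("knob",k,inv(k),"hub80",inv(tz(340,347,80)))
for n,c in dict(bl=(525,234),br=(754,241),cr=(754,305),cl=(525,297)).items():
    w=tz(*c,65);print(n,w,inv(w))
for n,c,z in [("nb",(528,362),45),("nb2",(583,362),45),("nt",(530,181),45),("nt2",(585,181),45),("fb",(662,346),45),("fb2",(727,350),45),("ft2",(727,197),45),("tapeL",(535,465),69),("tapeR",(620,470),69),("tapeT",(580,437),69),("glue",(620,45),168),("sandR",(127,460),31),("sandcorner",(125,418),31)]: print(n,inv(tz(*c,z)),tz(*c,z))
E
```

```text
press [0.6532 0.1307] -0.038494008098913714 res [[-0.2708 -0.3164]
 [-0.5191  0.7288]
 [ 0.6519  1.9868]
 [ 0.1381 -2.3992]]
knob [0.4775 0.1909 0.114 ] [-177.9638   53.4824] hub80 [-99.6925   0.6788]
bl [ 0.6393 -0.009   0.065 ] [  -8.5239 -140.1247]
br [ 0.6296 -0.1853  0.065 ] [ -11.4787 -316.6688]
cr [ 0.5799 -0.1821  0.065 ] [ -61.3032 -315.3894]
cl [ 0.5904 -0.007   0.065 ] [ -57.5289 -139.9683]
nb [-105.1359 -144.194 ] [ 0.5426 -0.0094  0.045 ]
nb2 [-104.5746 -186.6917] [ 0.5416 -0.0519  0.045 ]
nt [  37.743  -146.2644] [ 0.6853 -0.017   0.045 ]
nt2 [  38.384 -189.535] [ 0.6843 -0.0602  0.045 ]
fb [ -91.328  -248.0122] [ 0.5524 -0.1137  0.045 ]
fb2 [ -93.7706 -298.3664] [ 0.5481 -0.1639  0.045 ]
ft2 [  27.1792 -301.151 ] [ 0.6688 -0.1713  0.045 ]
tapeL [-185.3875 -146.6515] [ 0.4624 -0.0088  0.069 ]
tapeR [-188.3307 -210.4371] [ 0.457  -0.0724  0.069 ]
tapeT [-164.0276 -180.6132] [ 0.4824 -0.0435  0.069 ]
glue [ 111.3103 -198.4511] [ 0.7568 -0.0719  0.168 ]
sandR [-183.4157  163.6032] [0.4763 0.3012 0.031 ]
sandcorner [-151.144   166.2986] [0.5086 0.3026 0.031 ]
```

```bash
cat >> h.py <<'E'
T=np.array([0.6532,0.1307]);TH=-0.0385
def w(x,y): c,s=np.cos(TH),np.sin(TH); return np.array([[c,-s],[s,c]])@np.array([x,y])/1000+T
def inv(p): c,s=np.cos(TH),np.sin(TH); return np.array([[c,s],[-s,c]])@(np.array(p)[:2]-T)*1000
def row(px,py,z,yaw):  # press-frame mm, yaw of tool y in press frame deg
    s=read_state();C=R.from_rotvec(s["orientation"]);a=np.radians(yaw)+TH
    cy=C.as_matrix()[:,1]
    if cy@[np.cos(a),np.sin(a),0]<0:a+=np.pi
    y=np.array([np.cos(a),np.sin(a),0]);zz=np.array([0,0,-1.]);D=R.from_matrix(np.c_[np.cross(y,zz),y,zz])
    d=C.inv().apply(np.r_[w(px,py),z/1000]-s["tool_pos"])/.5;r=(C.inv()*D).as_rotvec()/(np.pi/2)
    return np.round(np.r_[d,r],4).tolist()
E
python3 -c "
from h import *
for z in(200,80):print(row(-177.5,53.5,z,55))
print(inv(read_state()['tool_pos']))"
```

```text
[-0.6985, -0.4428, 0.0361, -0.0011, 0.0001, 0.1302]
[-0.6985, -0.4424, 0.2761, -0.0011, 0.0001, 0.1302]
[-410.79001574  394.9534226 ]
```

```bash
python3 -m crank '[[[1,0,0,-0.12,0,0,0],[1,0,0,-0.24,0,0,0],[1,0,0,-0.36,0,0,0],[1,-0.06,-0.04,-0.4,0,0,0.05],[1,-0.16,-0.1,-0.4,0,0,0.13]]]' 
python3 -c "
from h import *
for z in(400,140,80):print(row(-177.5,53.5,z,55))"
```

```text
t: 0.72
tool_pos: [0.3089, 0.4625, 0.4208]
orientation: [1.002, 2.976, 0.005]
force: [1.6, 0.6, 0.4]
opening: 0.0932
gripper_force: 0.0
[-0.5976, -0.2283, 0.0407, 0.0023, -0.0001, -0.0001]
[-0.5976, -0.2301, 0.5607, 0.0023, -0.0001, -0.0001]
[-0.5976, -0.2305, 0.6807, 0.0023, -0.0001, -0.0001]
```

```bash
python3 -m crank '[[[1,-0.12,-0.045,0,0,0,0],[1,-0.24,-0.09,0,0,0,0],[1,-0.36,-0.135,0,0,0,0],[1,-0.48,-0.18,0.04,0,0,0],[1,-0.5976,-0.229,0.12,0,0,0]]]' 
python3 -m crank '[[[1,0,0,0.12,0,0,0],[1,0,0,0.24,0,0,0],[1,0,0,0.36,0,0,0],[1,0,0,0.42,0,0,0],[1,0,0,0.42,0,0,0]]]' 
python3 -c "
from h import *
for z in(140,80):print(row(-177.5,53.5,z,55))
import cv2
cv2.imwrite('pics/w1.png',read_camera('wrist')[:,:,::-1])"
```

```text
t: 1.35
tool_pos: [0.4696, 0.2045, 0.37]
orientation: [1.002, 2.975, 0.002]
force: [1.2, 0.4, -0.0]
opening: 0.0928
gripper_force: 0.0
t: 1.98
tool_pos: [0.4658, 0.2055, 0.1562]
orientation: [-1.0, -2.973, 0.006]
force: [-0.2, -0.1, 0.8]
opening: 0.093
gripper_force: 0.0
[-0.0369, -0.0083, 0.0324, -0.0035, -0.0024, 0.0002]
[-0.0373, -0.0076, 0.1524, -0.0035, -0.0024, 0.0002]
```

View pics/w1.png

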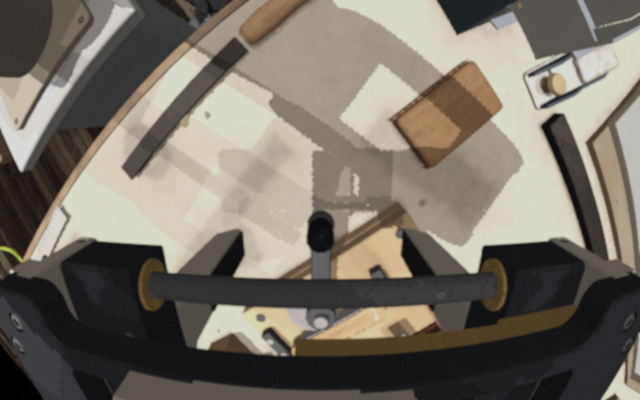

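The wrist view shows the knob at (320,230), centred between the open fingers. Next I move over it and go down.

```bash
python3 -m crank '[[[1,-0.037,-0.008,0.0,0,0,0],[1,-0.037,-0.008,0.0,0,0,0],[1,-0.037,-0.008,0.08,0,0,0],[1,-0.037,-0.008,0.152,0,0,0],[1,-0.037,-0.008,0.152,0,0,0]]]' 
python3 -m crank '[[[-0.5,0,0,0,0,0,0],[-1,0,0,0,0,0,0],[-1,0,0,0,0,0,0],[-1,0,0,0,0,0,0],[-1,0,0,0,0,0,0]]]' 15
python3 -c "
from h import *
s=read_state();p=inv(s['tool_pos']);print(p,s['tool_pos'][2],np.degrees(np.arctan2(p[1],p[0]+101))-135,np.hypot(p[1],p[0]+101))
for a in(135,130):print(row(-101+95*np.cos(np.radians(a)),95*np.sin(np.radians(a)),80,a-90))"
```

```text
t: 2.65
tool_pos: [0.4788, 0.1912, 0.0816]
orientation: [-1.001, -2.974, 0.004]
force: [-0.2, -0.3, 0.5]
opening: 0.0926
gripper_force: 0.0
t: 3.28
tool_pos: [0.4807, 0.192, 0.0838]
orientation: [1.002, 2.977, 0.0]
force: [0.4, -0.3, 0.3]
opening: 0.0477
gripper_force: 0.0
[-174.7490369    54.57809972] 0.08377174687398542 8.496645076828685 91.74796680235207
[0.0037, 0.0282, 0.0075, 0.0001, 0.0001, 0.1113]
[0.0001, 0.0444, 0.0076, 0.0001, 0.0001, 0.1669]
```

```bash
python3 -m crank '[[[-1,-0.007,0,0,0,0,0],[-1,-0.007,0,0,0,0,0],[-1,-0.007,0,0,0,0,0],[-1,-0.007,0,0,0,0,0],[-1,-0.007,0,0,0,0,0]]]' 15
python3 -c "
from h import *
s=read_state();p=inv(s['tool_pos']);print(p,s['tool_pos'][2],np.degrees(np.arctan2(p[1],p[0]+101))-135,np.hypot(p[1],p[0]+101))
for a in(135,130):print(row(-101+95*np.cos(np.radians(a)),95*np.sin(np.radians(a)),82,a-90))"
```

```text
t: 3.9
tool_pos: [0.4834, 0.1896, 0.0835]
orientation: [1.002, 2.978, -0.0]
force: [0.3, -1.5, 0.5]
opening: 0.0215
gripper_force: 15.0
[-171.95182214   52.36035174] 0.08348722981479703 8.573768629400604 88.18031242428812
[0.0108, 0.0286, 0.003, -0.0001, 0.0001, 0.1113]
[0.0072, 0.0448, 0.003, -0.0001, 0.0001, 0.1669]
```

```bash
python3 -m crank '[[[-1,0.012,0.007,0,0,0,0.03],[-1,0.011,0.014,0,0,0,0.06],[-1,0.011,0.022,0,0,0,0.09],[-1,0.01,0.03,0,0,0,0.115],[-1,0.01,0.035,0,0,0,0.12]]]' 15
python3 -c "
from h import *
s=read_state();p=inv(s['tool_pos']);print(p,s['tool_pos'][2],np.degrees(np.arctan2(p[1],p[0]+101))-135,np.hypot(p[1],p[0]+101))"
```

```text
t: 4.53
tool_pos: [0.4918, 0.2035, 0.0838]
orientation: [1.278, 2.865, -0.006]
force: [3.8, -22.3, 3.3]
opening: 0.0213
gripper_force: 15.0
[-164.06272017   66.53010114] 0.0837825243580376 -1.5326382028983687 91.66875712602663
```

```bash
python3 -m crank '[[[0,0,-0.008,0,0,0,0],[0.3,0,-0.008,0,0,0,0],[0.3,0,-0.008,0,0,0,0],[0.3,0,-0.008,-0.12,0,0,0],[0.3,0,-0.008,-0.24,0,0,0]]]' 15
python3 -m crank '[[[0.3,0,0,-0.06,0,0,0],[0.3,0,0,-0.06,0,0,0],[0.3,0,0,-0.06,0,0,0],[0.3,0,0,-0.06,0,0,0],[0.3,0,0,-0.06,0,0,0]]]'
python3 - <<'E'
from h import *
import cv2
print(inv(read_state()["tool_pos"]),read_state()["tool_pos"])
a=read_camera("top")[:,:,::-1];cv2.imwrite("pics/t2.png",cv2.resize(a[125:275,220:430],None,fx=3.8,fy=3.8,interpolation=cv2.INTER_CUBIC))
for y in(-300,-290):
  for z in(200,110,51): print(row(-36,y,z,-1))
E
```

```text
t: 5.15
tool_pos: [0.486, 0.2042, 0.2041]
orientation: [-1.276, -2.869, 0.002]
force: [1.2, 0.6, -0.1]
opening: 0.0598
gripper_force: 0.0
t: 5.78
tool_pos: [0.4863, 0.2039, 0.232]
orientation: [-1.277, -2.868, 0.003]
force: [0.6, -0.1, 0.1]
opening: 0.0606
gripper_force: 0.0
[-169.61768336   66.73498591] [0.48627667 0.2039142  0.23199842]
[-0.7119, -0.3203, 0.0647, -0.0013, -0.0, 0.5025]
[-0.712, -0.32, 0.2447, -0.0013, -0.0, 0.5025]
[-0.7121, -0.3197, 0.3627, -0.0013, -0.0, 0.5025]
[-0.6975, -0.3063, 0.0647, -0.0013, -0.0, 0.5025]
[-0.6977, -0.306, 0.2447, -0.0013, -0.0, 0.5025]
[-0.6978, -0.3058, 0.3627, -0.0013, -0.0, 0.5025]
```

View pics/t2.png

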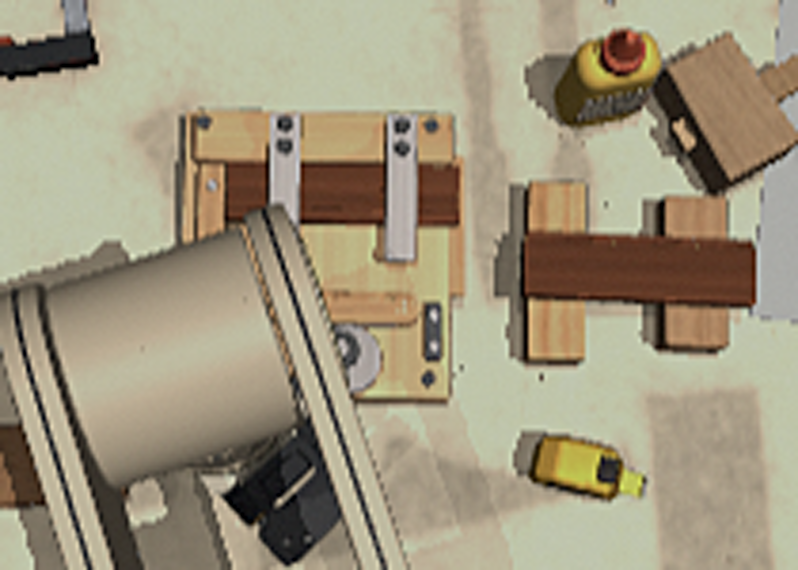

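```bash
python3 -m crank '[[[0.5,-0.12,-0.05,0,0,0,0.09],[0.5,-0.24,-0.1,0,0,0,0.19],[0.5,-0.36,-0.16,0,0,0,0.29],[0.5,-0.48,-0.21,0,0,0,0.39],[0.5,-0.58,-0.26,0,0,0,0.48]]]' 15
python3 -c "
from h import *
for z in(110,51):print(row(-36,-300,z,-1))"
```

```text
t: 6.45
tool_pos: [0.5833, -0.0951, 0.2332]
orientation: [-2.249, -2.193, 0.0]
force: [1.1, -0.4, -0.0]
opening: 0.0697
gripper_force: 0.0
[-0.144, 0.0486, 0.2463, -0.0001, -0.0001, 0.0193]
[-0.144, 0.0486, 0.3643, -0.0001, -0.0001, 0.0193]
```

```bash
python3 -m crank '[[[0.5,-0.08,0.025,0,0,0,0.019],[0.5,-0.144,0.0486,0.0,0,0,0.019],[0.5,-0.144,0.0486,0.05,0,0,0.019],[0.5,-0.144,0.0486,0.12,0,0,0.019],[0.5,-0.144,0.0486,0.16,0,0,0.019]]]' 15
python3 - <<'E'
from h import *
import cv2
for z in(110,51):print(row(-36,-300,z,-1))
cv2.imwrite("pics/w2.png",read_camera("wrist")[:,:,::-1])
E
```

```text
t: 7.08
tool_pos: [0.6046, -0.1654, 0.1508]
orientation: [-2.275, -2.162, 0.002]
force: [-0.3, 0.6, 0.2]
opening: 0.0697
gripper_force: 0.0
[-0.0046, 0.0026, 0.0816, -0.0021, -0.0006, 0.0032]
[-0.0047, 0.003, 0.1996, -0.0021, -0.0006, 0.0032]
```

View pics/w2.png

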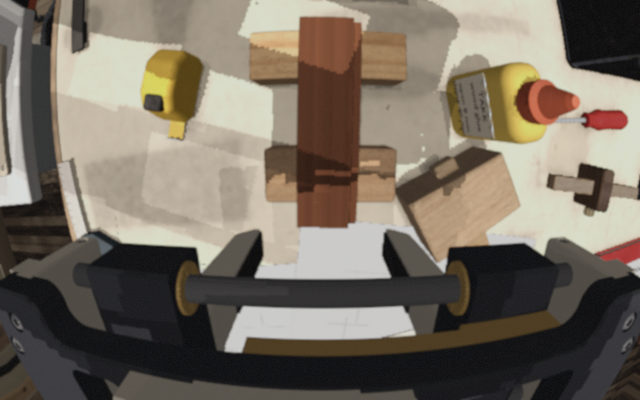

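```bash
cat >> h.py <<'E'
def wray(u,v,z,s):
    c=get_calibration("wrist");m=c["mount"];x,y=u-c["cx"],v-c["cy"];r=np.hypot(x,y);t=r/c["fx"]
    d=np.array([np.sin(t)*x/r,np.sin(t)*y/r,np.cos(t)]);C=R.from_rotvec(s["orientation"])
    o=s["tool_pos"]+C.apply(m[:3,3]);d=C.apply(m[:3,:3]@d);return inv(o+d*(z/1000-o[2])/d[2])
E
python3 - <<'E'
from h import *
s=read_state()
for p in [(299,226,65),(357,226,55),(299,18,65),(361,22,55),(354,18,65)]:print(p,wray(*p,s))
print(inv(s["tool_pos"]))
E
```

```text
(299, 226, 65) [ -59.36726729 -314.31079692]
(357, 226, 55) [  -8.55330785 -318.26501878]
(299, 18, 65) [ -56.43248826 -139.13040293]
(361, 22, 55) [  -4.99193922 -139.50224119]
(354, 18, 65) [ -11.85054559 -139.4477135 ]
[ -38.22214436 -297.25599991]
```

The wrist view shows the board's rear end at about v=226, with body edges at u=299 and 354. The tongue is on the right at u≈357 to 361, and the mallet sits to the right of it. This agrees with the top view.

```bash
python3 -m crank '[[[0.5,-0.004,0.006,0.06,0,0,0],[0.5,-0.004,0.006,0.12,0,0,0],[0.5,-0.004,0.006,0.17,0,0,0],[0.5,-0.004,0.006,0.197,0,0,0],[0,-0.004,0.006,0.197,0,0,0]]]' 20
python3 -m crank '[[[-0.2,0,0,0,0,0,0],[-0.3,0,0,0,0,0,0],[-0.3,0,0,0,0,0,0],[-0.3,0,0,0,0,0,0],[-0.3,0,0,0,0,0,0]]]' 20
python3 - <<'E'
from h import *
s=read_state();print(inv(s["tool_pos"]),s["tool_pos"][2])
E
```

```text
t: 7.75
tool_pos: [0.6083, -0.1675, 0.0546]
orientation: [-2.276, -2.164, 0.001]
force: [-0.7, -0.8, 1.1]
opening: 0.0637
gripper_force: 0.0
t: 8.38
tool_pos: [0.6097, -0.1681, 0.0567]
orientation: [2.275, 2.163, 0.002]
force: [-0.1, -0.0, 6.8]
opening: 0.0512
gripper_force: 20.0
[ -31.9267356  -300.29273951] 0.0566900309635899
```

```bash
python3 -m crank '[[[0.5,0,0,0,0,0,0],[0.5,0,0,0,0,0,0],[0.5,0,0.0,0.005,0,0,0],[0.5,0,0.0,0.012,0,0,0],[0.5,0,0.0,0.012,0,0,0]]]' 20
python3 - <<'E'
from h import *
s=read_state();print(inv(s["tool_pos"]),s["tool_pos"][2],s["opening"],s["force"])
print(row(-33,-300,49.5,-1))
E
```

```text
t: 9.0
tool_pos: [0.6082, -0.1676, 0.0483]
orientation: [-2.276, -2.164, 0.001]
force: [0.3, -1.1, 0.4]
opening: 0.0693
gripper_force: 0.0
[ -33.45483638 -299.77876019] 0.048283207497514385 0.06934842500939875 [ 0.25376205 -1.06532062  0.36678548]
[-0.0004, 0.0009, -0.0024, -0.0007, -0.0002, 0.0035]
```

```bash
python3 -m crank '[[[0,0,0,0.002,0,0,0],[0,0,0,0.002,0,0,0],[-0.1,0,0,0.002,0,0,0],[-0.1,0,0,0.002,0,0,0],[-0.1,0,0,0.002,0,0,0]]]' 20
python3 - <<'E'
from h import *
s=read_state();print(inv(s["tool_pos"]),s["tool_pos"][2],s["opening"],s["force"])
print(row(-30,-300,49.5,0), row(-27,-110,49.5,0))
E
```

```text
t: 9.62
tool_pos: [0.6087, -0.1678, 0.0481]
orientation: [2.277, 2.165, -0.0]
force: [0.3, 0.2, 0.1]
opening: 0.052
gripper_force: 20.0
[ -32.97880355 -299.99782641] 0.0480588958154541 0.051970206667610416 [0.26134172 0.22553167 0.13896151]
[0.0001, 0.006, -0.0029, -0.0, 0.0, -0.0077] [0.3801, 0.0074, -0.0029, -0.0, 0.0, -0.0077]
```

```bash
python3 -m crank '[[[-0.1,0.015,0.003,0,0,0,-0.002],[-0.1,0.03,0.006,0,0,0,-0.004],[-0.1,0.045,0.01,0,0,0,-0.006],[-0.1,0.06,0.013,0,0,0,-0.0077],[-0.1,0.06,0.013,0,0,0,-0.0077]]]' 20
python3 - <<'E'
from h import *
import cv2
s=read_state();print(inv(s["tool_pos"]),s["tool_pos"][2],s["opening"],s["force"])
print(row(-27,-270,48,0))
cv2.imwrite("pics/w3.png",cv2.resize(read_camera("wrist")[0:240,180:500,::-1],None,fx=2.5,fy=2.5,interpolation=cv2.INTER_CUBIC))
E
```

```text
t: 10.25
tool_pos: [0.6169, -0.1372, 0.048]
orientation: [-2.262, -2.179, -0.0]
force: [0.2, 0.5, 0.8]
opening: 0.0516
gripper_force: 20.0
[ -25.94272093 -269.09414752] 0.048028281335695464 0.05159468942997863 [0.20836822 0.53987222 0.75336839]
[-0.0018, -0.0021, 0.0001, -0.0, -0.0002, 0.0007]
```

View pics/w3.png

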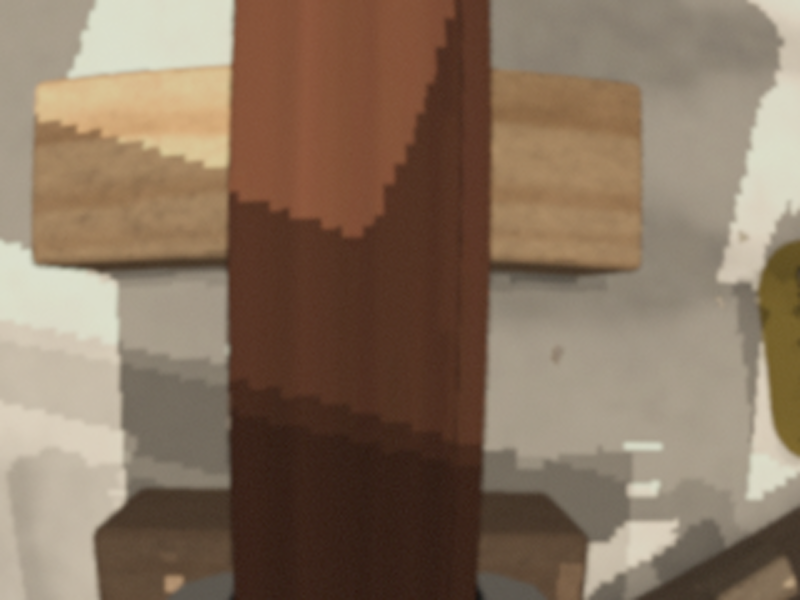

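The wrist crop shows the board held straight between the fingers, edges at u≈230 and 488, but its front end is out of view. I'll check the alignment with the press from the top camera.

```bash
python3 - <<'E'
from h import *
import cv2
a=read_camera("top")[:,:,::-1];cv2.imwrite("pics/t3.png",cv2.resize(a[145:265,260:420],None,fx=5,fy=5,interpolation=cv2.INTER_CUBIC))
E
```

```text
(no output)
```

View pics/t3.png

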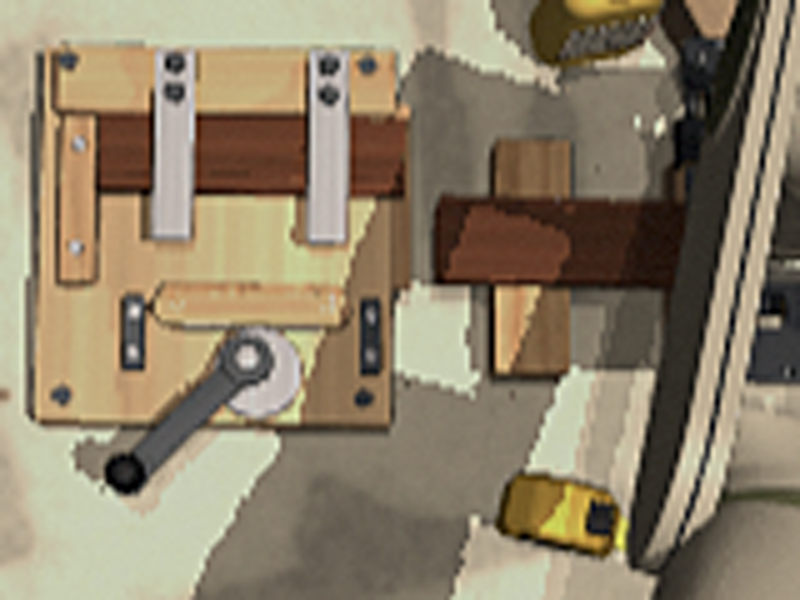

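```bash
python3 - <<'E'
from h import *
f=lambda u,v,z:inv(ray("top",260+u/5,145+v/5,z/1000))
for n,a in dict(gL=(110,191,64.5),gR=(400,194,64.5),jawL=(180,283,64),jawR=(330,284,64),bf_lo=(440,282,65),b_r_lo=(660,286,65),bf_t=(440,198,58),br_t=(670,202,58)).items():print(n,f(*a))
E
```

```text
gL [-1.53027049 82.39210439]
gR [ -0.86823811 -87.06971187]
jawL [-55.24220817  40.48473245]
jawR [-54.62520789 -46.59842102]
bf_lo [ -52.7212072  -110.48030335]
b_r_lo [ -53.30292129 -238.56835988]
bf_t [  -1.63607375 -111.01213425]
br_t [  -2.08129671 -246.52820375]
```

Top view: the lever is fully open (pivot (245,358), knob (125,472)). The board's front edges are at v≈198 and 282, parallel to the channel between the grooved board (v≈193) and the jaw (v≈284). Sliding it in.

```bash
python3 -m crank '[[[-0.1,0.024,0,0,0,0,0],[-0.1,0.048,0,0,0,0,0],[-0.1,0.072,0,0,0,0,0],[-0.1,0.096,0,0,0,0,0],[-0.1,0.12,0,0,0,0,0]]]' 20
python3 -c "
from h import *
s=read_state();print(inv(s['tool_pos']),s['tool_pos'][2],s['opening'],s['force'])"
python3 -m crank '[[[-0.1,0.02,0,0,0,0,0],[-0.1,0.04,0,0,0,0,0],[-0.1,0.06,0,0,0,0,0],[-0.1,0.08,0,0,0,0,0],[-0.1,0.1,0,0,0,0,0]]]' 20
python3 -c "
from h import *
s=read_state();print(inv(s['tool_pos']),s['tool_pos'][2],s['opening'],s['force'],row(-26,-112,48,0))"
```

```text
t: 10.98
tool_pos: [0.6191, -0.0772, 0.0481]
orientation: [2.263, 2.179, -0.0]
force: [0.2, -0.5, -0.1]
opening: 0.0519
gripper_force: 20.0
[ -26.0932584  -209.06656193] 0.04810595061061702 0.05187933657777157 [ 0.1714357  -0.45789656 -0.07390557]
t: 11.6
tool_pos: [0.621, -0.0277, 0.0481]
orientation: [2.264, 2.178, 0.0]
force: [-0.3, -1.4, 0.6]
opening: 0.0518
gripper_force: 20.0
[ -26.048718   -159.47638382] 0.0481183775315254 0.0517763776571074 [-0.27920244 -1.35813197  0.55990009] [0.095, 0.0001, 0.0002, 0.0001, 0.0, 0.0]
```

```bash
python3 -m crank '[[[-0.1,0.02,0,0,0,0,0],[-0.1,0.04,0,0,0,0,0],[-0.1,0.06,0,0,0,0,0],[-0.1,0.08,0,0,0,0,0],[-0.1,0.092,0,0,0,0,0]]]' 20
python3 -m crank '[[[0.4,0,0,0,0,0,0],[0.4,0,0,0,0,0,0],[0.4,0,0,0,0,0,0],[0.4,0,0,-0.03,0,0,0],[0.4,0,0,-0.08,0,0,0]]]'
python3 -c "
from h import *
s=read_state();print(inv(s['tool_pos']),s['tool_pos'][2],s['opening'],s['force'],row(-29,-160,100,0),row(-29,-160,50,0))"
```

```text
t: 12.22
tool_pos: [0.6226, 0.0186, 0.0479]
orientation: [-2.263, -2.179, 0.0]
force: [-0.5, -0.2, -0.7]
opening: 0.0519
gripper_force: 20.0
t: 12.85
tool_pos: [0.622, 0.0175, 0.0884]
orientation: [-2.263, -2.177, 0.002]
force: [0.4, -0.3, -0.9]
opening: 0.0652
gripper_force: 0.0
[ -26.77754479 -114.26725077] 0.0883702056198352 0.06515631945261859 [ 0.3625813  -0.28339669 -0.89063253] [-0.0915, -0.0045, -0.0233, -0.0011, -0.0, -0.0002] [-0.0915, -0.0043, 0.0767, -0.0011, -0.0, -0.0002]
```

```bash
python3 -m crank '[[[-0.4,-0.045,-0.003,0,0,0,0],[-0.4,-0.0915,-0.005,0,0,0,0],[-0.4,-0.0915,-0.005,0,0,0,0],[-0.4,-0.0915,-0.005,0.04,0,0,0],[-0.4,-0.0915,-0.005,0.074,0,0,0]]]'
python3 -m crank '[[[-0.4,0,0,0,0,0,0],[-0.4,0.02,0,0,0,0,0],[-0.4,0.03,0,0,0,0,0],[-0.4,0.04,0,0,0,0,0],[-0.4,0.05,0,0,0,0,0]]]'
python3 -c "
from h import *
s=read_state();print(inv(s['tool_pos']),s['tool_pos'][2],s['opening'],s['force'])"
```

```text
t: 13.48
tool_pos: [0.6176, -0.0275, 0.0488]
orientation: [-2.262, -2.178, 0.001]
force: [1.2, 0.5, 0.1]
opening: 0.0285
gripper_force: 0.0
t: 14.1
tool_pos: [0.6199, -0.0026, 0.0517]
orientation: [2.263, 2.178, 0.001]
force: [-0.4, -0.5, 0.3]
opening: 0.0277
gripper_force: 0.5
[ -28.14159077 -134.51628685] 0.05168016283869735 0.027738014938918722 [-0.41124423 -0.49866338  0.29556227]
```

```bash
python3 -m crank '[[[-0.4,0.012,0,0,0,0,0],[-0.4,0.024,0,0,0,0,0],[-0.4,0.036,0,0,0,0,0],[-0.4,0.048,0,0,0,0,0],[-0.4,0.056,0,0,0,0,0]]]'
python3 -m crank '[[[-0.4,0.003,0,0,0,0,0],[-0.4,0.006,0,0,0,0,0],[-0.4,0.009,0,0,0,0,0],[-0.4,0.012,0,0,0,0,0],[-0.4,0.015,0,0,0,0,0]]]'
python3 -c "
from h import *
s=read_state();print(inv(s['tool_pos']),s['tool_pos'][2],s['opening'],s['force'])"
```

```text
t: 14.72
tool_pos: [0.6205, 0.0255, 0.051]
orientation: [-2.263, -2.179, 0.0]
force: [-0.7, -0.3, 0.5]
opening: 0.0284
gripper_force: 0.5
t: 15.35
tool_pos: [0.6208, 0.0326, 0.051]
orientation: [-2.264, -2.178, -0.0]
force: [0.6, -0.7, 0.4]
opening: 0.0277
gripper_force: 0.5
[-28.63344354 -99.24990974] 0.051022180053546584 0.027674732913687754 [ 0.61041627 -0.69243534  0.37860127]
```

Not at the stop yet. I'll creep forward until the force rises.

```bash
python3 -m crank '[[[-0.4,0.002,0,0,0,0,0],[-0.4,0.004,0,0,0,0,0],[-0.4,0.006,0,0,0,0,0],[-0.4,0.006,0,0,0,0,0],[-0.4,0.006,0,0,0,0,0]]]'
python3 - <<'E'
from h import *
import cv2
s=read_state();print(inv(s['tool_pos']),s['force'])
a=read_camera("top")[:,:,::-1];cv2.imwrite("pics/t4.png",cv2.resize(a[145:265,260:420],None,fx=5,fy=5,interpolation=cv2.INTER_CUBIC))
E
```

```text
t: 15.98
tool_pos: [0.6208, 0.0339, 0.0511]
orientation: [2.263, 2.177, -0.003]
force: [-0.6, -8.5, -0.1]
opening: 0.0279
gripper_force: 4.1
[-28.6283827  -97.98796209] [-0.58118768 -8.53679438 -0.08872344]
```

View pics/t4.png

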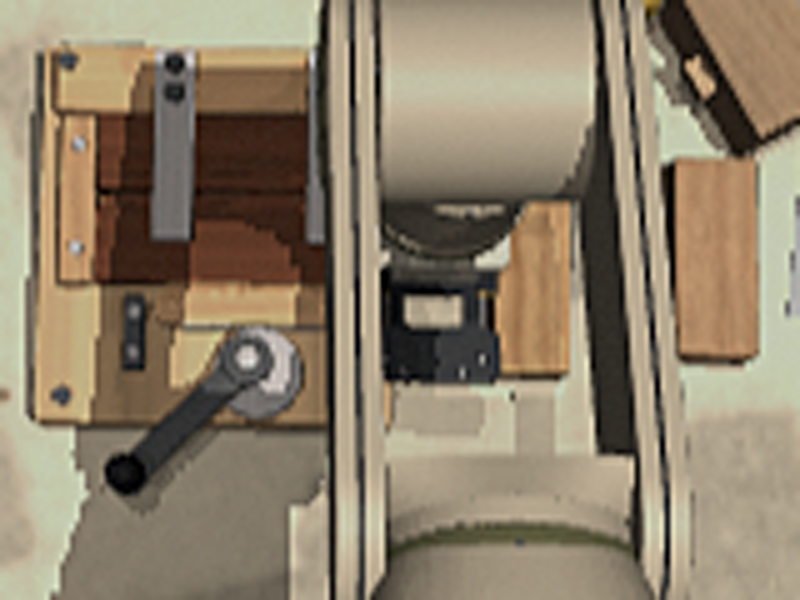

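The top view shows the board's front end against the end stop at u≈97, and the lever still open. I back off and go to the knob.

```bash
python3 -m crank '[[[-0.4,-0.02,0,0,0,0,0],[-0.4,-0.05,0,0,0,0,0],[0.2,-0.05,0,-0.1,0,0,0],[0.2,-0.05,0,-0.22,0,0,0],[0.2,-0.05,0,-0.34,0,0,0]]]' 15
python3 -c "
from h import *
s=read_state();print(inv(s['tool_pos']),s['tool_pos'][2])
print(row(-168.2,67.2,160,45))"
```

```text
t: 16.65
tool_pos: [0.6195, 0.0099, 0.2226]
orientation: [-2.264, -2.177, 0.0]
force: [0.4, 0.8, 0.7]
opening: 0.0528
gripper_force: 0.0
[ -29.01928401 -122.0402098 ] 0.22256781965504982
[0.3783, -0.2784, 0.1254, -0.0003, -0.0003, -0.5002]
```

```bash
python3 -m crank '[[[0.3,0.08,-0.06,0,0,0,-0.1],[0.3,0.16,-0.12,0,0,0,-0.2],[0.3,0.24,-0.18,0,0,0,-0.3],[0.3,0.32,-0.24,0,0,0,-0.4],[0.3,0.378,-0.278,0,0,0,-0.5]]]' 15
python3 -m crank '[[[0.3,0,0,0,0,0,0],[0.3,0,0,0.02,0,0,0],[0.3,0,0,0.04,0,0,0],[0.3,0,0,0.06,0,0,0],[0.3,0,0,0.06,0,0,0]]]' 15
python3 -c "
from h import *
s=read_state();print(inv(s['tool_pos']),s['tool_pos'][2])
print(row(-168.2,67.2,83,45))"
```

```text
t: 17.27
tool_pos: [0.4872, 0.2058, 0.2212]
orientation: [-1.249, -2.882, -0.001]
force: [0.4, -0.8, 0.1]
opening: 0.0605
gripper_force: 0.0
t: 17.9
tool_pos: [0.4877, 0.204, 0.1893]
orientation: [-1.259, -2.876, 0.003]
force: [-0.0, -0.1, -0.4]
opening: 0.0607
gripper_force: 0.0
[-168.20392998   66.86171931] 0.1893434476123276
[0.0002, 0.001, 0.2127, -0.0016, -0.0007, -0.0008]
```

```bash
python3 -m crank '[[[0.3,0,0.001,0.06,0,0,0],[0.3,0,0.001,0.14,0,0,0],[0.3,0,0.001,0.212,0,0,0],[-0.3,0,0.001,0.212,0,0,0],[-1,0,0.001,0.212,0,0,0]]]' 20
python3 -m crank '[[[-1,0,0,0,0,0,0],[-1,0,0,0,0,0,0],[-1,0,0,0,0,0,0],[-1,0,0,0,0,0,0],[-1,0,0,0,0,0,0]]]' 20
python3 -c "
from h import *
s=read_state();print(inv(s['tool_pos']),s['tool_pos'][2])
for i in range(1,6):
  a=135+8.5*i;print(row(-101+95*np.cos(np.radians(a)),95*np.sin(np.radians(a)),84,a-90))"
```

```text
t: 18.52
tool_pos: [0.4896, 0.2053, 0.0867]
orientation: [1.258, 2.878, 0.002]
force: [-0.3, -0.5, 0.5]
opening: 0.0448
gripper_force: 0.0
t: 19.15
tool_pos: [0.4896, 0.2055, 0.0863]
orientation: [1.257, 2.877, 0.002]
force: [-1.5, -0.3, 5.7]
opening: 0.0208
gripper_force: 20.0
[-166.37777566   68.41076293] 0.08631065553615556
[-0.0013, -0.0324, 0.0046, 0.0012, 0.0007, -0.0944]
[-0.0075, -0.0598, 0.0045, 0.0012, 0.0007, -0.1888]
[-0.0177, -0.0861, 0.0045, 0.0011, 0.0008, -0.2833]
[-0.0317, -0.1105, 0.0044, 0.0011, 0.0009, -0.3777]
[-0.0491, -0.1327, 0.0044, 0.001, 0.001, -0.4722]
```

```bash
python3 -m crank '[[[-1,-0.001,-0.03,0,0,0,-0.094],[-1,-0.0075,-0.06,0,0,0,-0.189],[-1,-0.0177,-0.086,0,0,0,-0.283],[-1,-0.032,-0.1105,0,0,0,-0.378],[-1,-0.049,-0.133,0,0,0,-0.472]]]' 20
python3 -c "
from h import *
s=read_state();p=inv(s['tool_pos']);print(p,s['tool_pos'][2],np.degrees(np.arctan2(p[1],p[0]+101))-135,np.hypot(p[1],p[0]+101))
for i in range(1,7):
  a=177.5+8.5*i;print(row(-101+95*np.cos(np.radians(a)),95*np.sin(np.radians(a)),s['tool_pos'][2]*1000,a-90))"
```

```text
t: 19.77
tool_pos: [0.4592, 0.1423, 0.0864]
orientation: [0.121, 3.133, 0.003]
force: [14.7, 3.2, -6.2]
opening: 0.0208
gripper_force: 20.0
[-194.31725317    4.11805328] 0.08643171608597176 42.4731994267583 93.40807299945274
[0.0012, -0.0282, -0.0001, 0.001, 0.0041, -0.0914]
[-0.0049, -0.0557, -0.0001, 0.0007, 0.0042, -0.1858]
[-0.0149, -0.082, -0.0001, 0.0004, 0.0043, -0.2803]
[-0.0288, -0.1065, -0.0, 0.0001, 0.0043, -0.3747]
[-0.0461, -0.1287, 0.0, -0.0002, 0.0044, -0.4692]
[-0.0665, -0.1481, 0.0001, -0.0005, 0.0044, -0.5636]
```

```bash
python3 -m crank '[[[-1,-0.003,-0.028,0,0,0,-0.091],[-1,-0.008,-0.056,0,0,0,-0.186],[-1,-0.018,-0.082,0,0,0,-0.28],[-1,-0.032,-0.1065,0,0,0,-0.375],[-1,-0.049,-0.129,0,0,0,-0.469]]]' 20
python3 -c "
from h import *
s=read_state();p=inv(s['tool_pos']);print(p,s['tool_pos'][2],np.degrees(np.arctan2(p[1],p[0]+101))-135,np.hypot(p[1],p[0]+101))
for a in(225,228,231):print(row(-101+93*np.cos(np.radians(a)),93*np.sin(np.radians(a)),s['tool_pos'][2]*1000,a-90))"
```

```text
t: 20.4
tool_pos: [0.4787, 0.0775, 0.0864]
orientation: [-1.014, 2.965, 0.003]
force: [13.8, 15.6, -6.0]
opening: 0.0209
gripper_force: 20.0
[-172.31922688  -59.92576645] 0.08641748168018354 -274.9614443208575 93.15325870821647
[-0.001, -0.0161, 0.0, -0.0008, 0.005, -0.0559]
[-0.0021, -0.0258, 0.0, -0.0009, 0.005, -0.0892]
[-0.0037, -0.0354, 0.0001, -0.001, 0.005, -0.1225]
```

```bash
python3 -m crank '[[[-1,-0.004,-0.008,0,0,0,-0.02],[-1,-0.006,-0.016,0,0,0,-0.056],[-1,-0.007,-0.022,0,0,0,-0.06],[-1,-0.007,-0.025,0,0,0,-0.06],[-1,-0.007,-0.028,0,0,0,-0.06]]]' 20
python3 -c "
from h import *
s=read_state();p=inv(s['tool_pos']);print(p,s['tool_pos'][2],np.degrees(np.arctan2(p[1],p[0]+101))+225,np.hypot(p[1],p[0]+101))"
```

```text
t: 21.02
tool_pos: [0.4845, 0.0709, 0.0859]
orientation: [1.149, -2.921, -0.013]
force: [-18.8, 22.4, 21.6]
opening: 0.0216
gripper_force: 20.0
[-166.27324524  -66.28393426] 0.08593521547917378 90.44016659844735 93.02771890568988
```

Against the closed hard stop. I release, lift clear and look.

```bash
python3 -m crank '[[[-1,0,0.008,0,0,0,0],[0.2,0,0.012,0,0,0,0],[0.2,0,0.012,0,0,0,0],[0.2,0,0.012,0,0,0,0],[0.2,0,0.012,0,0,0,0]]]' 15
python3 -m crank '[[[0.2,0,0,-0.1,0,0,0],[0.2,0,0,-0.2,0,0,0],[0.2,-0.03,0,-0.3,0,0,0],[0.2,0.1,0,-0.3,0,0,0],[0.2,0.2,0,-0.3,0,0,0]]]' 15
python3 - <<'E'
from h import *
import cv2
s=read_state();print(inv(s['tool_pos']),s['tool_pos'])
a=read_camera("top")[:,:,::-1];cv2.imwrite("pics/t5.png",cv2.resize(a[145:265,260:420],None,fx=5,fy=5,interpolation=cv2.INTER_CUBIC))
E
```

```text
t: 21.65
tool_pos: [0.4828, 0.0709, 0.0849]
orientation: [1.148, -2.924, -0.0]
force: [-1.4, 0.3, -0.6]
opening: 0.0543
gripper_force: 0.0
t: 22.28
tool_pos: [0.4091, 0.0022, 0.2356]
orientation: [-1.15, 2.923, -0.001]
force: [0.8, -0.2, -0.0]
opening: 0.0557
gripper_force: 0.0
[-238.94711388 -137.76032356] [0.40912749 0.00223895 0.23564906]
```

View pics/t5.png

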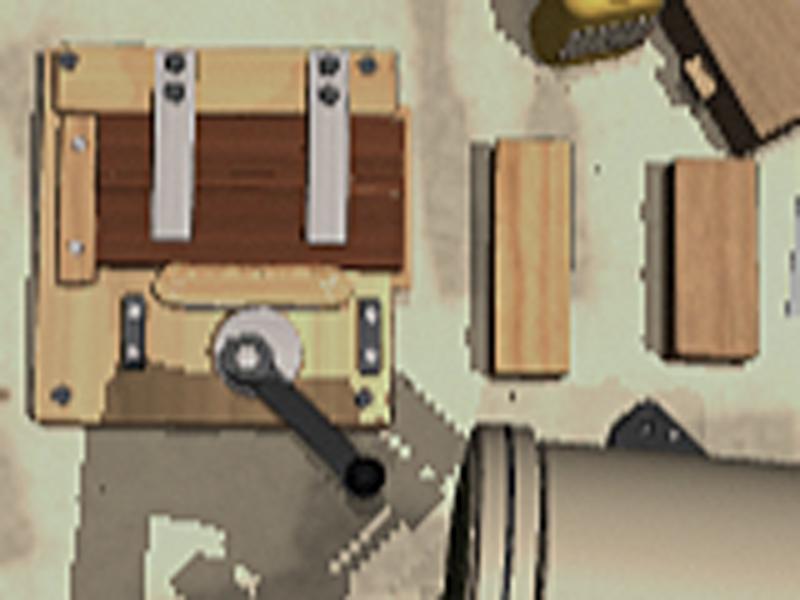

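The boards are flush at both ends (u≈97 and 404), with no gap at the joint line (v≈187). The lever is fully over, with its knob at (363,476), and the arm is clear. Handing in.

```bash
python3 -m crank '[[[0.2,0,0,0,0,0,0],[0.2,0,0,0,0,0,0],[0.2,0,0,0,0,0,0],[0.2,0,0,0,0,0,0],[0.2,0,0,0,0,0,0]]]'; python3 -c "
from plant import *
print(close_job())"
```

```text
t: 22.95
tool_pos: [0.4097, 0.0033, 0.2349]
orientation: [1.149, -2.923, -0.0]
force: [0.7, -0.5, 0.3]
opening: 0.0557
gripper_force: 0.0
the job is handed in; nothing more can be done
None
```

I handed the job in at about 23 s: the tongued board is home against the end stop, the cam lever is at its closed stop, the last picture shows no gap at the joint, and the arm is clear; `close_job` gave no verdict.

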